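Pack a core plug's sample set into the cold carrier

TASK

Pack this rock plug's sample set for cold transport: stand the tall core plug, the resin mount and the capped glass vial upright in the cold carrier, each fully down in the insert whose bore is made for it, then put the lid on so that it sits fully down all round. Keep the vial upright throughout. The turned steel billet and the short sawn core end look much like the plug but do not belong to the set: leave them standing where they are.

Things in the scene. Friction and masses are not known exactly. Their poses are not given: they have to be found in the camera images.
- core_plug: Rock core plug that belongs in the set: plain light grey stone cylinder, 38 mm diameter, 52 mm tall, standing, 0.16 kg. Origin: centre of its underside, z along its axis.
- resin_mount: Polished section in a black resin puck that belongs in the set: 30 mm diameter, 22 mm tall, standing flat, small pale square on top. Origin: centre of its underside, z along its axis.
- vial: Closed glass sample vial with a black screw cap that belongs in the set: 25 mm diameter body up to 44 mm, cap 22 mm diameter, 57 mm tall overall, standing, light (21 g). Origin: centre of its underside, z along its axis.
- core_end: Look-alike that stays where it is: short sawn end of a core, darker grey stone, 38 mm diameter, 32 mm tall, standing. Origin: centre of its underside.
- steel_billet: Look-alike that stays where it is: turned steel cylinder with a small centre hole in its top, 40 mm diameter, 47 mm tall, standing, 0.4 kg. Origin: centre of its underside.
- carrier: The cold carrier: white insulated tub that does not move, 176 mm (its x) by 80 mm (its y), 44 mm high, filled flush to its rim by a row of three bare metal insert blocks along its x (centres 54 mm apart), in any order. The upper outer edge is bevelled. Origin: centre of its underside, on the bench; z up. Behind it a tall camera tripod overhangs: swing the arm drawn in.
- insert_plug: Fixed bare metal insert block, 54 x 66 x 40 mm, in the carrier's row; one round bore, mouth bevelled 4.5 mm at 45 degrees. Origin: centre of its underside, 4 mm above the bench; z up; top face at z = 40 mm. Widest bore: 43 mm diameter, 26 mm deep; the core plug stands 26 mm proud when fully down.
- insert_mount: Fixed bare metal insert block, 54 x 66 x 40 mm, in the carrier's row; one round bore, mouth bevelled 4.5 mm at 45 degrees. Origin: centre of its underside, 4 mm above the bench; z up; top face at z = 40 mm. Shallow bore: 35 mm diameter, 8 mm deep; the resin mount stands 14 mm proud when fully down, so grip it by its upper 12 mm.
- insert_vial: Fixed bare metal insert block, 54 x 66 x 40 mm, in the carrier's row; one round bore, mouth bevelled 4.5 mm at 45 degrees. Origin: centre of its underside, 4 mm above the bench; z up; top face at z = 40 mm. Narrowest, deepest bore: 30 mm diameter, 30 mm deep; the vial stands 27 mm proud when fully down, so grip it by its upper 25 mm.
- lid: Loose lid on the bench: white hollow cap 192 (x) by 96 (y) by 49 mm, open below, 0.3 kg; grey grip bar on top 70 mm long (x), 20 wide (y), 49 to 75 mm above the underside. Cavity clears samples 32 mm proud. The skirt, flared inside, goes 12 mm down outside the tub, 3.5 mm play a side: fully on, its underside is 32 mm above the carrier's. Fits either way round. Origin: centre of underside.

How it is judged (in metres and radians):
At the end, for the whole second after the job is handed in: Plug, mount and vial stand in their own inserts (8 mm of the axis, 4 mm of the bore floor, 0.15 rad); the lid is on within 8 mm, fully down within 4 mm, level to 0.04 rad; all at rest. Billet and core end stand within 25 mm of where they began (horizontal distance between core_plug and insert_plug below 0.008 m and z of core_plug in the frame of insert_plug below 0.018 m and angle between each of core_plug, resin_mount, vial, steel_billet, core_end's own z axis and vertical below 0.15 rad and linear speed of each of core_plug, resin_mount, vial, lid below 0.02 m/s and horizontal distance between resin_mount and insert_mount below 0.008 m and z of resin_mount in the frame of insert_mount below 0.036 m and horizontal distance between vial and insert_vial below 0.008 m and z of vial in the frame of insert_vial below 0.014 m and horizontal distance between lid and carrier below 0.008 m and z of lid in the frame of carrier between 0.028 and 0.036 m and angle between lid's own z axis and vertical below 0.04 rad and distance of each of steel_billet, core_end from where it was at the start of the episode below 0.025 m); the robot touches nothing.
It fails at once if the vial is tipped by more than 0.5 rad (angle between vial's own z axis and vertical above 0.5 rad).
It fails at once if the steel billet or the short core end is moved more than 25 mm (distance of any of steel_billet, core_end from where it was at the start of the episode above 0.025 m).
It also fails if it takes over 120 s, if anything falls off the work surface, if the arm or the gripper's body presses on something with over 40 N, if the wrist force passes 120 N, or if a joint passes its speed limit or range.

ROBOT

A 6-joint arm with a two-finger parallel gripper is mounted at the origin on a cart in front of the work surface, level with it; the furniture and walls round the work are solid. World frame = base frame: x ahead of the robot, y to its left, z up, the work surface at z = 0. Lengths are in mm, angles in rad, forces in N, time in s.
With the tool pointing down it reaches from about 350 to 850 mm from the base axis. Payload 8.1 kg.
Tool frame: the origin (TCP) lies on the centre line of the jaws, within the pads' length; the fingertips stand 11 mm ahead of it and the grasp point (between the pads) lies 8 mm behind it; z points along the fingers, y is the line along which they close (so a half turn about z gives the same grasp; the last joint's range is limited). The gripper opens to 93 mm and grips with 3 to 60 N. Pads are 15 mm wide; open, the fingers measure 128 mm over their backs; the gripper's body (75 mm by 188 mm) begins 65 mm behind the grasp point.
Start: joints at [1.156, 0.13, 1.488, -0, 1.523, -0.085], TCP at [194.291, 567.676, 229.635] pointing down, gripper open.
Joint ranges: [-2.96, 2.96], [-0.89, 2.26], [0.02, 2.5], [-1.34, 4.48], [0, 2.73], [-2.66, 2.66]. Speed limits (rad/s): [2.39, 2.39, 2.79, 3.14, 3.14, 3.14].

INTERFACE

Orientations are given as a unit quaternion [x, y, z, w].
In Python, from bench import arm gives the robot as it stands.
- The arm moves only by the shell command python3 -m creep 'ROWS' [OPENING]. ROWS is JSON, a list of rows, each a list of 4 numbers: the shift along the tool's x, y, z in cm, then the turn about the tool's z in rad. A call has exactly 10 rows; each row shifts and turns the commanded pose from where the row before left it, along the tool's axes as they then stand; what a row does not reach is not made up. A row lasts 1/8 s, in which the tool goes at most 62.5 mm and 10.7 degrees, less where a joint would pass 70% of its speed; a pose out of reach is approached as far as the arm can. A call with a gripper value outside its range is refused whole. OPENING is the finger opening in cm, from 0 to 9.3, set as the call begins (- or left out, the last holds). The fingers move at their own pace and stop on an object; the grip force is fixed at half the most. Time passes only in rows, so rows that do not move let the fingers close, or fill a call up. It gives the time, the measured TCP pose, the force, the opening and the grip force at its end, in the units of the state.
- arm.get_state(): the state, without advancing time (a new reading comes with each control period).
- arm.grab_frame(name): name is "scene" or "top" or "wrist"; returns a dict with "image" (384x512x3 uint8, blue, green, red), "intrinsics" (3x3 intrinsics, pixels), "R" (3x3) and "t" (3): a world point X has camera coordinates R X + t. Camera axes: x right, y down, z forward; pixel columns grow to the right and rows downward; lengths in mm; the calibration is good to about 2 mm. The wrist camera is an equidistant fisheye: a pixel r from the principal point sees the ray r / f radians off the axis. A picture is of the moment at which its call begins. There is no depth.
- arm.sign_off(): hands the job in; it is judged then, once.
The state is a dict: "time_s": time; "joint_pos": joint angles; "joint_vel": joint speeds; "tau": joint torques, N m; "tcp_pos": TCP position; "eef_rot": TCP orientation; "wrist_force": force on the tool from outside, world axes, zero at the start; "moment": the same for the moment, N m; "grip_width": finger opening in mm; "gripper_force": force on a finger pad.
Only numpy, scipy, OpenCV 4.12 (cv2) and the standard library are available. Lean on these libraries where they do the work, as an engineer would, in place of code of your own. Each camera call takes 0.05 s, during which the arm holds its last target. There are 200 camera calls.

## Working session

There is one attempt and no reset: what is moved stays moved. The work goes in short steps, Python scripts to look and compute and a shell command to move; the robot and the scene stay as the last step left them, time stands still between calls to the robot, and variables do not carry over. Pictures are saved under pics/ and viewed, at most 14 in all, crops included, and the job is handed in when it is done.

```bash
mkdir -p pics; ls
python3 - <<'E'
from bench import arm
import cv2,pickle,numpy as np
for n in ("scene","top"):
    f=arm.grab_frame(n); cv2.imwrite(f"pics/{n}0.png",f["image"]); pickle.dump(f,open(f"{n}0.pkl","wb"))
    print(n,np.round(f["intrinsics"],1).tolist(),np.round(f["R"],3).tolist(),np.round(f["t"],1))
s=arm.get_state();print(s["time_s"],s["tcp_pos"],s["eef_rot"],s["grip_width"])
E
```

```text
pics
scene [[383.2, 0.0, 256.3], [0.0, 383.2, 192.0], [0.0, 0.0, 1.0]] [[0.818, -0.576, 0.003], [-0.422, -0.604, -0.676], [0.391, 0.551, -0.737]] [-388.4  234.1  966.4]
top [[392.7, 0.0, 255.9], [0.0, 392.7, 189.9], [0.0, 0.0, 1.0]] [[-0.014, -1.0, 0.025], [-0.989, 0.01, -0.151], [0.15, -0.027, -0.988]] [-1.0000e+00  4.7290e+02  1.0641e+03]
0.1 [194.07381527 567.21407882 228.71351359] [ 1.64153723e-01  9.86434420e-01 -8.03685127e-04 -2.10115068e-04] 93.17001578977391
```

View pics/scene0.png

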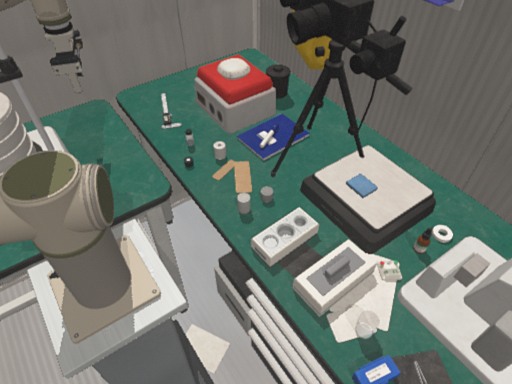

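View pics/top0.png

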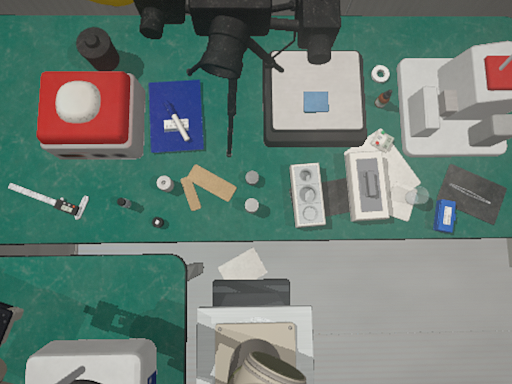

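The scene shows the vial and puck at about (189,135) and (189,160), the billet candidate at (219,150), two stone cylinders at (244,203) and (267,194), the carrier at (285,236) and the lid at (338,275). I'll zoom in on the top view.

Run:
```python
import cv2
a=cv2.imread("pics/top0.png"); b=cv2.imread("pics/scene0.png")
c=cv2.resize(a[135:245,100:400],None,fx=2.66,fy=2.66,interpolation=cv2.INTER_CUBIC)
d=cv2.resize(b[110:320,160:380],None,fx=1.4,fy=1.4,interpolation=cv2.INTER_CUBIC)
cv2.imwrite("pics/c1.png",c)
d=cv2.resize(b[110:300,170:390],None,fx=3,fy=3,interpolation=cv2.INTER_CUBIC);cv2.imwrite("pics/c2.png",d)
```

```text
(no output)
```

View pics/c1.png

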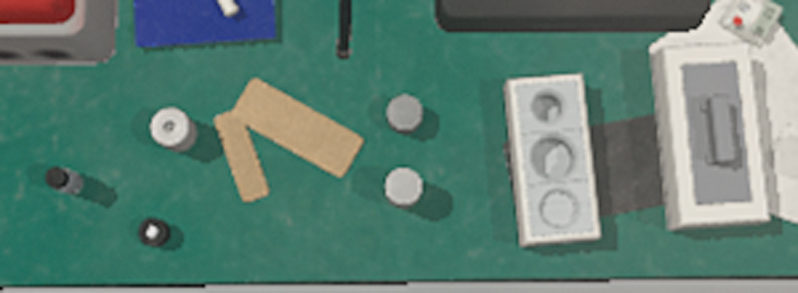

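View pics/c2.png

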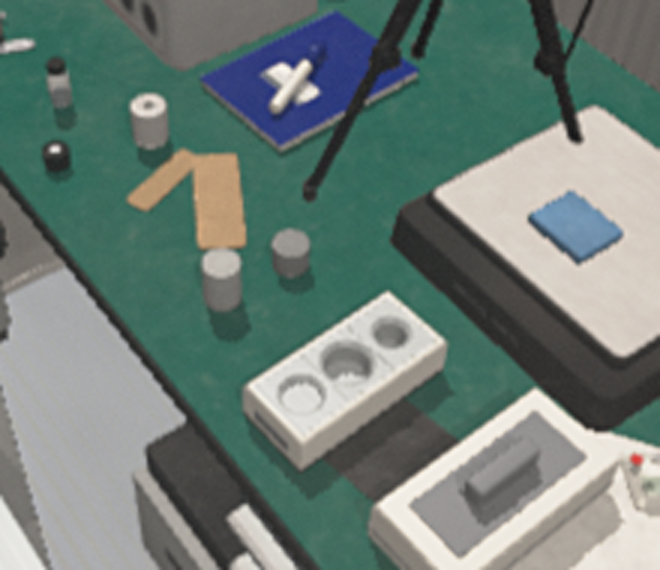

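The top crop shows, in crop pixels: plug (404,186), core end (405,112), billet with its hole (171,127), vial cap (57,179), and mount (154,232). The carrier bores, far to near, are vial (547,105), plug (553,156) and mount (558,208); the lid bar is at (718,130). The oblique view agrees with this.

```bash
cat > h.py <<'E'
import numpy as np,pickle,cv2
def ray(f,u,v):
    K=np.array(f["intrinsics"]);R=np.array(f["R"]);t=np.array(f["t"])
    if f.get("fish"):
        x,y=(u-K[0,2])/K[0,0],(v-K[1,2])/K[1,1]; r=np.hypot(x,y)+1e-12
        d=np.array([np.sin(r)*x/r,np.sin(r)*y/r,np.cos(r)])
    else: d=np.array([(u-K[0,2])/K[0,0],(v-K[1,2])/K[1,1],1])
    return -R.T@t, R.T@d
def plane(f,u,v,z):
    o,d=ray(f,u,v); return (o+d*(z-o[2])/d[2])
E
python3 - <<'E'
from h import *
T=pickle.load(open("top0.pkl","rb"));S=pickle.load(open("scene0.pkl","rb"))
ct=lambda x,y:(100+(x+.5)/2.66-.5,135+(y+.5)/2.66-.5)
cs=lambda x,y:(170+(x+.5)/3-.5,110+(y+.5)/3-.5)
P=dict(plug=((404,184),(222,264),52),end=((405,110),(290,245),32),billet=((170,125),(149,105),47),vial=((57,177),(56,66),57),mount=((154,231),(56,150),22),
bv=((547,104),(392,331),44),bp=((554,156),(347,362),44),bm=((559,208),(302,394),44),
c1=((505,80),(389,294),44),c2=((582,73),(446,343),44),c3=((602,238),(303,445),44),c4=((521,246),(246,389),44),
lid1=((652,48),(537,391),49),lid4=((668,228),(370,515),49),barc=((718,130),(502,468),75),
g1=((681,65),(537,407),49),g2=((735,62),(585,441),49),g3=((751,201),(462,555),49),g4=((694,205),(411,495),49))
for k,(a,b,z) in P.items(): 
    print(k,z,plane(T,*ct(*a),z).round(1)[:2],plane(S,*cs(*b),z).round(1)[:2])
E
```

```text
plug 52 [431.9   6.2] [431.4   1. ]
end 32 [513.3   3.8] [510.3  -1.7]
billet 47 [496.8 248.5] [498.3 244.5]
vial 57 [442.3 359.8] [442.1 351.1]
mount 22 [388.7 268. ] [390.4 264.4]
bv 44 [ 516.1 -145.9] [ 517.  -150.5]
bp 44 [ 460.6 -151.4] [ 461.5 -154.7]
bm 44 [ 406.  -154.8] [ 407.7 -159.5]
c1 44 [ 542.3 -102.2] [ 543.1 -114.6]
c2 44 [ 549.2 -184.3] [ 548.4 -189.3]
c3 44 [ 374.3 -198.4] [ 377.3 -202. ]
c4 44 [ 367.1 -114. ] [ 370.6 -127. ]
lid1 49 [ 574.6 -259. ] [ 575.3 -277.2]
lid4 49 [ 383.5 -266.4] [ 380.  -287.9]
barc 75 [ 481.4 -316.1] [ 482.2 -326.1]
g1 49 [ 555.9 -289. ] [ 563.4 -289.4]
g2 49 [ 558.7 -346.9] [ 572.1 -337.5]
g3 49 [ 410.5 -354.8] [ 416.9 -356.4]
g4 49 [ 407.  -294.8] [ 418.7 -292.9]
```

```bash
python3 -m creep '[[0,0,0,-0.14],[0,0,0,-0.14],[0,0,0,-0.13],[-3.3,-3.3,0.4,0],[-3.3,-3.3,0.4,0],[-3.3,-3.3,0.4,0],[-3.3,-3.3,0.4,0],[-3.3,-3.3,0.4,0],[-3.3,-3.3,0.4,0],[-3.2,-3.2,0.4,0]]' 6
cat >> h.py <<'E'
from bench import arm
from scipy.spatial.transform import Rotation as Ro
def go(x,y,z,psi=None):
    "needed shift (cm) in tool axes to reach world x,y,z, and turn to reach heading psi of tool y"
    s=arm.get_state();R=Ro.from_quat(s["eef_rot"]).as_matrix()
    d=R.T@(np.array([x,y,z])-s["tcp_pos"])/10
    p=np.arctan2(R[1,1],R[0,1])
    print("t",round(s["time_s"],2),"tcp",np.round(s["tcp_pos"],1),"psi",p.round(3),"z",R[:,2].round(3),"w",round(s["grip_width"],1),"SHIFT",d.round(2),"TURN",None if psi is None else round(p-psi,3))
def snap(name,out):
    f=arm.grab_frame(name);f["fish"]=name=="wrist";cv2.imwrite(f"pics/{out}.png",f["image"]);pickle.dump(f,open(out+".pkl","wb"));return f
E
python3 - <<'E'
from h import *
f=snap("wrist","w1"); print(f["intrinsics"]); print(np.round(f["R"],2).tolist(),-np.array(f["R"]).T@f["t"])
go(442,356,190,1.65)
E
```

```text
time_s: 1.35
tcp_pos: [442.8, 355.5, 201.1]
eef_rot: [-0.04, 0.999, -0.0, -0.0]
wrist_force: [-1.1, 0.2, -0.0]
grip_width: 60.1
gripper_force: 0.0
[[297.31863964   0.         256.07901519]
 [  0.         297.31863964 186.47187879]
 [  0.           0.           1.        ]]
[[-0.08, 1.0, -0.0], [0.97, 0.08, 0.24], [0.24, 0.02, -0.97]] [374.68268834 349.72269488 355.07540523]
t 1.4 tcp [446.3 351.8 200.4] psi 1.648 z [ 0.001 -0.003 -1.   ] w 60.0 SHIFT [0.39 0.45 1.04] TURN -0.002
```

View pics/w1.png

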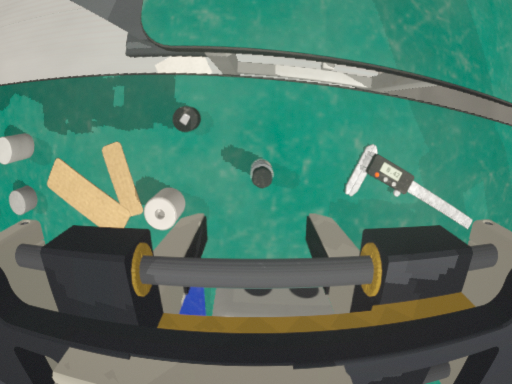

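The wrist view shows the vial cap at about (262,179), the mount at (186,118) and the billet at (164,208). Next I'll measure them by mask in this view.

Run:
```python
from h import *
f=pickle.load(open("w1.pkl","rb"));im=f["image"]
g=im.max(2)
for n,(x0,y0,x1,y1),z in(("vialcap",(240,150,290,200),57),("mount",(165,100,210,140),20)):
    m=(g[y0:y1,x0:x1]<60).astype(np.uint8)
    n_,l,st,c=cv2.connectedComponentsWithStats(m);i=1+st[1:,4].argmax()
    cs,_=cv2.findContours((l==i).astype(np.uint8),0,2);print(n,st[i],c[i]+[x0,y0])
    e=cv2.fitEllipse(max(cs,key=len)); 
    print(e, plane(f,e[0][0]+x0,e[0][1]+y0,z))
    pts=max(cs,key=len)[:,0]+[x0,y0]; P=np.array([plane(f,*p,z)[:2] for p in pts]); print(P.min(0),P.max(0))
w=(im[100:140,165:210].min(2)>120);ys,xs=np.nonzero(w);print(plane(f,xs.mean()+165,ys.mean()+100,22))
for (u,v,z) in((160,213,47),):print(plane(f,u,v,z))
v=cv2.resize(im[95:225,130:300],None,fx=4,fy=4,interpolation=cv2.INTER_CUBIC);cv2.imwrite("pics/w1c.png",v)
go(442,356,190,1.65)
```

```text
vialcap [18 17  6  2  6] [260.5        167.33333333]
((19.409061431884766, 17.697690963745117), (0.3869726359844208, 0.9947503805160522), 0.0) [429.77041765 357.34485229  57.        ]
[428.7537711  355.93889554] [430.19852755 360.93225901]
mount [32 13  2  3  3] [197.66666667 114.        ]Traceback (most recent call last):
  File "<stdin>", line 8, in <module>
cv2.error: OpenCV(4.12.0) /io/opencv/modules/imgproc/src/shapedescr.cpp:361: error: (-201:Incorrect size of input array) There should be at least 5 points to fit the ellipse in function 'fitEllipseNoDirect'
```

Run:
```python
from h import *
f=pickle.load(open("w1.pkl","rb"));im=f["image"]
print(im[179,262],im[122,180],im[150,230])
v=cv2.resize(im[95:225,130:300],None,fx=4,fy=4,interpolation=cv2.INTER_CUBIC);cv2.imwrite("pics/w1c.png",v)
sat=im.max(2).astype(int)-im.min(2)
for n,(x0,y0,x1,y1),z in(("vialcap",(240,150,290,200),57),("mount",(165,100,210,140),20)):
    s=sat[y0:y1,x0:x1];m=((s<25)&(im[y0:y1,x0:x1,1]<90)).astype(np.uint8)
    n_,l,st,c=cv2.connectedComponentsWithStats(m);i=1+st[1:,4].argmax()
    print(n,st[i],c[i]+[x0,y0],plane(f,*(c[i]+[x0,y0]),z))
```

```text
[77 86 80] [87 94 91] [ 95 115  47]
vialcap [ 12  16  20  22 304] [261.52631579 176.3125    ] [438.55304345 360.24929979  57.        ]
mount [  8   6  27  25 401] [186.20199501 119.0074813 ] [386.45740612 270.65933974  20.        ]
```

View pics/w1c.png

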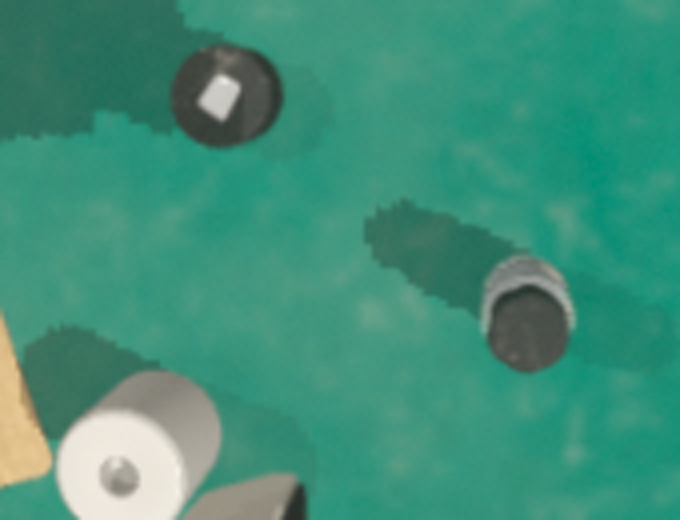

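Close up, the vial cap is at crop (529,330), the pale square on the mount at (220,97) and the billet's hole at (120,477). The vial comes out near (441,359.5). I'll descend part way and check.

```bash
python3 -m creep '[[0.06,0.3,2,0],[0,0,2,0],[0,0,2,0],[0,0,2,0],[0,0,1.5,0],[0,0,0.5,0],[0,0,0,0],[0,0,0,0],[0,0,0,0],[0,0,0,0]]' 6
python3 - <<'E'
from h import *
f=snap("wrist","w2");go(441,359.5,43,1.65);im=f["image"];print(plane(f,262,177.3,57))
s=arm.get_state()["tcp_pos"]
c=f["R"]@np.array([441,359.5,57])+f["t"];r=np.arctan2(np.hypot(*c[:2]),c[2])*f["intrinsics"][0][0]/np.hypot(*c[:2]);u=c[:2]*r+[f["intrinsics"][0][2],f["intrinsics"][1][2]]
print("expect",u)
cv2.imwrite("pics/w2c.png",cv2.resize(im[120:300,150:370],None,fx=2.5,fy=2.5))
E
```

```text
time_s: 2.65
tcp_pos: [441.4, 359.9, 102.1]
eef_rot: [-0.04, 0.999, 0.0, 0.0]
wrist_force: [0.0, 0.5, -0.2]
grip_width: 60.0
gripper_force: 0.0
t 2.7 tcp [441.3 359.9 102. ] psi 1.651 z [ 0.001  0.    -1.   ] w 59.7 SHIFT [ 0.04 -0.04  5.9 ] TURN 0.001
[416.7110136  361.58782658  57.        ]
expect [256.13122755 210.54391445]
```

View pics/w2c.png

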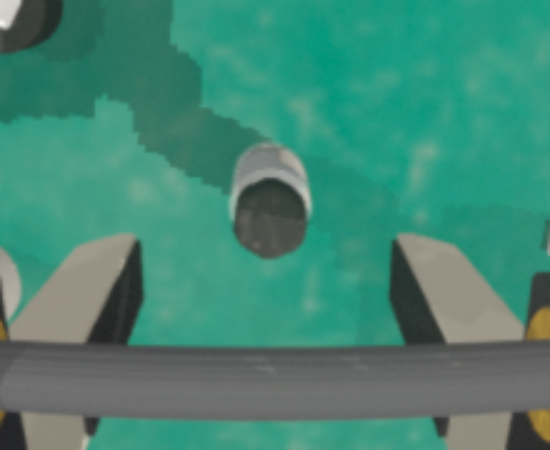

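The vial cap is at crop (270,218), centred between the fingers, so the vial is near (439,360.5). I'll descend and grip.

```bash
python3 -m creep '[[0.2,0.03,1.5,0],[0,0,1.5,0],[0,0,1.2,0],[0,0,1,0],[0,0,0.5,0],[0,0,0.2,0],[0,0,0,0],[0,0,0,0],[0,0,0,0],[0,0,0,0]]' 6
python3 -m creep '[[0,0,0,0],[0,0,0,0],[0,0,0,0],[0,0,0,0],[0,0,0,0],[0,0,0,0],[0,0,-0.2,0],[0,0,-0.8,0],[0,0,-1,0],[0,0,-1,0]]' 1.8
```

```text
time_s: 3.95
tcp_pos: [439.2, 360.0, 42.8]
eef_rot: [-0.04, 0.999, 0.0, 0.0]
wrist_force: [-0.6, 0.6, -0.0]
grip_width: 60.1
gripper_force: 0.0
time_s: 5.2
tcp_pos: [439.4, 360.1, 73.8]
eef_rot: [-0.04, 0.999, 0.0, 0.0]
wrist_force: [0.4, 0.1, -0.1]
grip_width: 23.9
gripper_force: 30.0
```

```bash
python3 -m creep '[[0,-0.5,-3,0],[0.1,-2,-2.5,0],[0.3,-4,-0.5,0],[0.4,-5,0,0],[0.4,-5,0,0],[0.4,-5,0,0],[0.4,-5,0,0],[0.4,-5,0,0],[0.4,-5,0,0],[0.35,-4,0,0]]'
python3 -m creep '[[0.1,-1,0,0],[0,-0.4,0,0],[0,0,0,0],[0,0,0,0],[0,0,0,0],[0,0,0,0],[0,0,0,0],[0,0,0,0],[0,0,0,0],[0,0,0,0]]'
python3 - <<'E'
from h import *
f=snap("wrist","w3");go(515.5,-147,120,1.65)
cv2.imwrite("pics/w3c.png",cv2.resize(f["image"][60:330,0:400],None,fx=2,fy=2,interpolation=cv2.INTER_CUBIC))
E
```

```text
time_s: 6.45
tcp_pos: [440.3, -48.3, 133.7]
eef_rot: [-0.04, 0.999, -0.0, 0.001]
wrist_force: [0.4, 0.7, -0.6]
grip_width: 23.8
gripper_force: 30.0
time_s: 7.7
tcp_pos: [440.3, -60.4, 132.6]
eef_rot: [-0.04, 0.999, -0.0, 0.0]
wrist_force: [0.4, 0.9, -0.2]
grip_width: 23.9
gripper_force: 30.0
t 7.75 tcp [440.3 -60.4 132.6] psi 1.651 z [-0.  0. -1.] w 24.0 SHIFT [-6.8  -9.24  1.26] TURN 0.001
```

View pics/w3c.png

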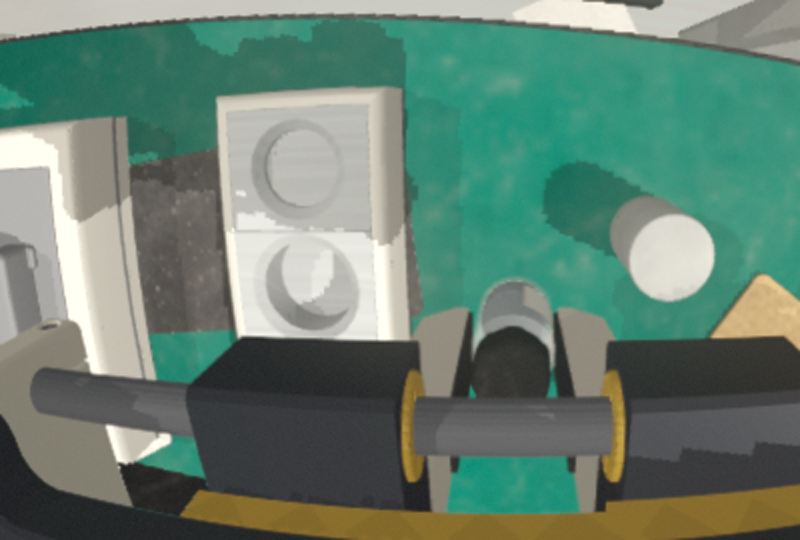

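Here the vial hangs upright, with the mount bore mouth at crop (297,170), the plug bore at (306,288) and the plug top at (671,255).

Run:
```python
from h import *
f=pickle.load(open("w3.pkl","rb"))
q=lambda a,b,z:plane(f,(a+.5)/2-.5,60+(b+.5)/2-.5,z)[:2].round(1)
print("mount",q(297,170,44),q(250,170,44),q(344,170,44),q(297,121,44),q(297,219,44))
print("plugbore",q(306,288,44),q(252,288,44),q(360,288,44),q(306,236,44),q(306,340,44))
print("plug",q(671,255,52),q(628,255,52),q(714,255,52))
print("inner edges of block joint",q(235,230,44),q(374,232,44),q(229,106,44),q(368,105,44))
print("lidbar corner?",q(0,244,75),q(35,240,75))
```

```text
mount [ 404.  -156.2] [ 405.  -178.9] [ 402.9 -134.9] [ 383.  -156.9] [ 425.4 -156. ]
plugbore [ 456.5 -152. ] [ 459.1 -179.1] [ 454.2 -126.7] [ 432.7 -151.7] [ 481.8 -152.9]
plug [426.7   4.3] [428.1 -14.1] [425.1  23.5]
inner edges of block joint [ 432.5 -186.8] [ 428.6 -120.9] [ 377.  -190.1] [ 375.2 -125.8]
lidbar corner? [ 441. -315.] [ 437.  -286.5]
```

```bash
python3 -m creep '[[-1,-1.3,0.4,0],[-1.4,-2,0.5,0],[-1.4,-2,0.5,0],[-1.4,-2,0.5,0],[-1,-1.4,0.5,0],[-0.31,-0.55,0.36,0],[0,0,0,0],[0,0,0,0],[0,0,0,0],[0,0,0,0]]'
python3 - <<'E'
from h import *
f=snap("wrist","w4");go(512.5,-147.5,105,1.65)
cv2.imwrite("pics/w4c.png",cv2.resize(f["image"][130:300,150:370],None,fx=3,fy=3,interpolation=cv2.INTER_CUBIC))
E
```

```text
time_s: 9.0
tcp_pos: [512.6, -147.1, 105.3]
eef_rot: [-0.04, 0.999, -0.0, 0.0]
wrist_force: [-0.2, -0.1, 0.6]
grip_width: 23.8
gripper_force: 30.0
t 9.05 tcp [ 512.6 -147.1  105.3] psi 1.651 z [ 0. -0. -1.] w 23.9 SHIFT [ 0.02 -0.04  0.03] TURN 0.001
```

View pics/w4c.png

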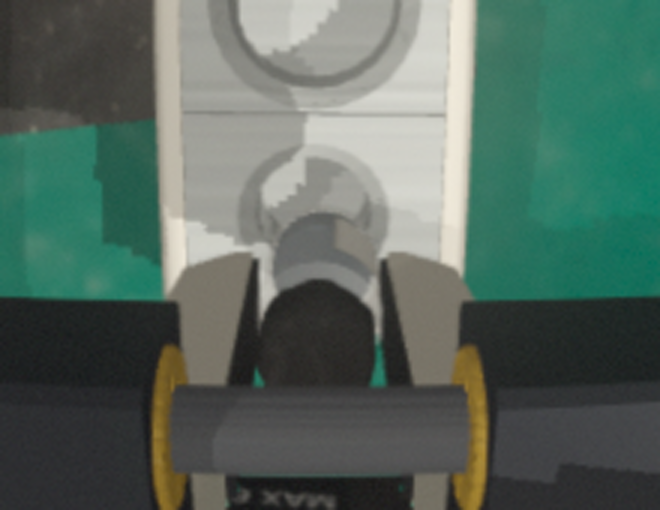

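Run:
```python
from h import *
f=pickle.load(open("w4.pkl","rb"))
q=lambda a,b,z:plane(f,150+(a+.5)/3-.5,130+(b+.5)/3-.5,z)[:2].round(1)
print("bore near",q(314,145,44),"L/R",q(240,215,44),q(387,215,44))
print("vial lower near edge at z", 62, q(322,212,62), "L/R", q(273,255,65),q(375,255,65))
print("plug bore near end lower edge", q(314,106,44))
```

```text
bore near [ 492.4 -150.5] L/R [ 512.  -167.7] [ 509.  -130.7]
vial lower near edge at z 62 [ 504.  -147.6] L/R [ 514.4 -158.1] [ 512.5 -134.6]
plug bore near end lower edge [ 482.6 -151.3]
```

The bore mouth spans crop columns 240–387 with its near edge at row 145. The vial base is about 2.5 mm too far in y and 3.5 mm too far in x, so I'll correct and descend.

```bash
python3 -m creep '[[0.2,-0.12,0,0],[0.17,-0.1,0,0],[0,0,0.8,0],[0,0,0.8,0],[0,0,0.5,0],[0,0,0.5,0],[0,0,0.5,0],[0,0,0.4,0],[0,0,0,0],[0,0,0,0]]'
```

```text
time_s: 10.3
tcp_pos: [509.2, -149.9, 70.2]
eef_rot: [-0.04, 0.999, -0.0, 0.0]
wrist_force: [-0.1, 0.9, -0.8]
grip_width: 23.6
gripper_force: 30.0
```

```bash
python3 -m creep '[[0,0,0.4,0],[0,0,0.4,0],[0,0,0.2,0],[0,0,0.2,0],[0,0,0.1,0],[0,0,0,0],[0,0,0,0],[0,0,0,0],[0,0,0,0],[0,0,0,0]]'
```

```text
time_s: 11.55
tcp_pos: [509.1, -149.8, 57.1]
eef_rot: [-0.04, 0.999, -0.0, 0.0]
wrist_force: [0.1, 0.4, -0.4]
grip_width: 24.0
gripper_force: 30.0
```

```bash
python3 -m creep '[[0,0,0,0],[0,0,0,0],[0,0,0,0],[0,0,-1,0],[0,0,-2,0],[0,0,-3,0],[0,0,-3,0],[0,0,0,0],[0,0,0,0],[0,0,0,0]]' 4.5
python3 - <<'E'
from h import *
go(430,4,125,1.65)
f=arm.grab_frame("wrist"); f["fish"]=True;pickle.dump(f,open("w5.pkl","wb"));cv2.imwrite("pics/w5.png",f["image"])
E
```

```text
time_s: 12.8
tcp_pos: [508.2, -149.5, 145.6]
eef_rot: [-0.04, 0.999, 0.0, -0.001]
wrist_force: [-0.0, -0.5, 0.1]
grip_width: 45.0
gripper_force: 0.0
t 12.8 tcp [ 508.2 -149.5  145.6] psi 1.651 z [-0.002  0.001 -1.   ] w 45.0 SHIFT [ 6.56 15.92  2.09] TURN 0.001
```

```bash
python3 -m creep '[[0.5,1.2,0,0],[1.2,3,0.3,0],[1.5,3.6,0.4,0],[1.5,3.6,0.5,0],[1.2,3,0.5,0],[0.7,1.5,0.5,0],[0,0,0,0],[0,0,0,0],[0,0,0,0],[0,0,0,0]]' 6.5
python3 - <<'E'
from h import *
f=snap("wrist","w6");go(430,4,125,1.65)
im=f["image"];a=pickle.load(open("w5.pkl","rb"))["image"]
c=np.hstack([cv2.resize(im[100:300,150:350],(400,400)),cv2.resize(a[100:300,150:350],(400,400))]);cv2.imwrite("pics/w6c.png",c)
E
```

```text
time_s: 14.1
tcp_pos: [430.9, 2.8, 125.2]
eef_rot: [-0.04, 0.999, -0.0, 0.0]
wrist_force: [-0.2, -0.1, 0.3]
grip_width: 65.2
gripper_force: 0.0
t 14.15 tcp [430.8   2.9 125.1] psi 1.65 z [ 0. -0. -1.] w 64.8 SHIFT [0.07 0.12 0.01] TURN 0.0
```

View pics/w6c.png

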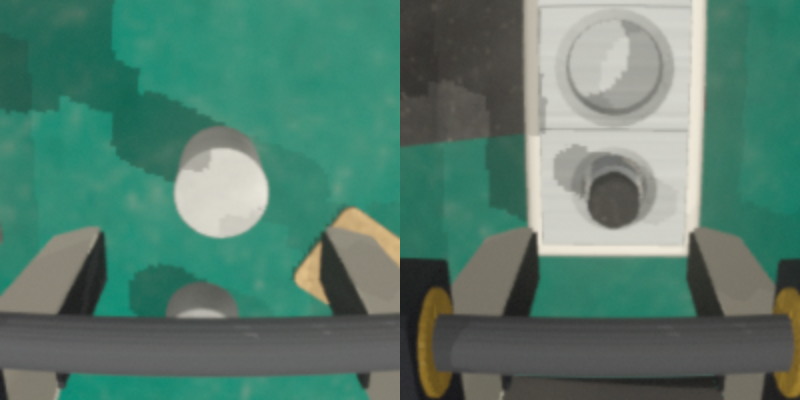

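Left half: the plug top is at (222,193), between the fingers. Right half: the vial is upright in its bore, cap at (613,199), and the empty plug bore is centred at (615,69).

Run:
```python
from h import *
f=pickle.load(open("w6.pkl","rb"));a=pickle.load(open("w5.pkl","rb"))
q=lambda f,a,b,z:plane(f,150+(a+.5)/2-.5,100+(b+.5)/2-.5,z)[:2].round(1)
print("plug",q(f,222,193,52),q(f,174,193,52),q(f,269,193,52),q(f,222,148,52),q(f,222,238,52))
print("end",q(f,202,310,32))
print("plugbore",q(a,215,69,44),q(a,156,69,44),q(a,274,69,44),q(a,215,12,44),q(a,215,126,44),"cap",q(a,213,199,71),"vialbore near", q(a,213,148,44))
```

```text
plug [427.7   5.8] [429.2 -13.3] [426.2  24.5] [409.5   4.3] [446.7   7.4]
end [490.6   2.1]
plugbore [ 458.2 -152.8] [ 460.1 -178.1] [ 456.  -127.5] [ 433.7 -154.8] [ 483.  -150.8] cap [ 508.  -149.7] vialbore near [ 492.8 -150.9]
```

```bash
python3 -m creep '[[0.16,0.27,1.5,0],[0,0,1.8,0],[0,0,1.8,0],[0,0,1.5,0],[0,0,1.2,0],[0,0,0.6,0],[0,0,0,0],[0,0,0,0],[0,0,0,0],[0,0,0,0]]'
python3 -m creep '[[0,0,0,0],[0,0,0,0],[0,0,0,0],[0,0,0,0],[0,0,0,0],[0,0,-0.2,0],[0,0,-1,0],[0,0,-2,0],[0,0,-2.5,0],[0,0,-1.8,0]]' 2.8
```

```text
time_s: 15.4
tcp_pos: [429.1, 5.9, 41.4]
eef_rot: [-0.04, 0.999, -0.0, 0.0]
wrist_force: [0.4, -0.2, -0.9]
grip_width: 64.7
gripper_force: 0.0
time_s: 16.65
tcp_pos: [429.2, 5.9, 117.9]
eef_rot: [-0.04, 0.999, -0.0, 0.001]
wrist_force: [-0.4, -0.3, -1.9]
grip_width: 37.5
gripper_force: 30.0
```

```bash
python3 -m creep '[[-0.1,-1.2,0,0],[-0.3,-2.8,0,0],[-0.4,-3.6,0.2,0],[-0.4,-3.6,0.4,0],[-0.32,-3,0.4,0],[-0.2,-1.8,0.4,0],[0,0,0.2,0],[0,0,0,0],[0,0,0,0],[0,0,0,0]]'
python3 - <<'E'
from h import *
f=snap("wrist","w7");go(459,-152.3,100,1.65)
cv2.imwrite("pics/w7c.png",cv2.resize(f["image"][110:300,150:370],None,fx=3,fy=3,interpolation=cv2.INTER_CUBIC))
E
```

```text
time_s: 17.9
tcp_pos: [458.8, -151.5, 100.2]
eef_rot: [-0.041, 0.999, -0.0, 0.0]
wrist_force: [-0.1, 0.9, -1.6]
grip_width: 37.5
gripper_force: 30.0
t 17.95 tcp [ 458.9 -151.7  100.3] psi 1.652 z [ 0. -0. -1.] w 37.7 SHIFT [-0.01 -0.07  0.03] TURN 0.002
```

View pics/w7c.png

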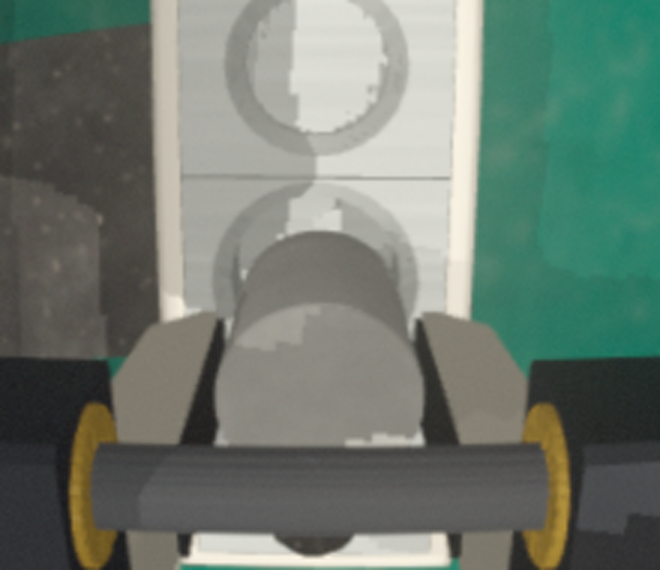

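The plug bore's near edge is at row 182, spanning columns 213–418. The plug's bottom near edge is at row 231, centred on column 320.

Run:
```python
from h import *
f=pickle.load(open("w7.pkl","rb"))
q=lambda a,b,z:plane(f,150+(a+.5)/3-.5,110+(b+.5)/3-.5,z)[:2].round(1)
print("bore near+26",q(315,182,44)+[26,0],"L/R",q(213,280,44),q(418,280,44))
print("plug bottom near +19",q(320,231,59.3)+[19,0],"top",q(320,303,111.3)+[19,0],"L/R bottom",q(247,280,59.3),q(398,280,59.3),"top LR",q(217,390,111.3),q(425,390,111.3))
print("mountbore",q(316,62,44), q(316,154,44)-[22,0])
```

```text
bore near+26 [ 457.9 -155.2] L/R [ 458.5 -178.5] [ 454.4 -127.8]
plug bottom near +19 [ 459.  -153.4] top [ 458.3 -153.4] L/R bottom [ 452.9 -169.1] [ 450.1 -134.6] top LR [ 457.  -170.2] [ 454.1 -133.7]
mountbore [ 403.1 -157.3] [ 403.  -155.5]
```

```bash
python3 -m creep '[[0.08,-0.12,0,0],[0,0,0.8,0],[0,0,0.7,0],[0,0,0.6,0],[0,0,0.5,0],[0,0,0.5,0],[0,0,0.5,0],[0,0,0.3,0],[0,0,0,0],[0,0,0,0]]'
```

```text
time_s: 19.2
tcp_pos: [458.2, -153.5, 61.2]
eef_rot: [-0.04, 0.999, -0.0, 0.0]
wrist_force: [0.6, 0.9, -0.6]
grip_width: 37.6
gripper_force: 30.0
```

```bash
python3 -m creep '[[0,0,0.1,0],[0,0,0.1,0],[0,0,0,0],[0,0,0,0],[0,0,0,0],[0,0,0,0],[0,0,0,0],[0,0,0,0],[0,0,0,0],[0,0,0,0]]'
python3 -m creep '[[0,0,0,0],[0,0,0,0],[0,0,0,0],[0,0,-1,0],[0,0,-2,0],[0,0,-2,0],[0,0,-2,0],[0,0,-1,0],[0,0,0,0],[0,0,0,0]]' 5.5
python3 - <<'E'
from h import *
f=snap("wrist","w8");go(388,269,100,1.65)
E
```

```text
time_s: 20.45
tcp_pos: [458.0, -153.4, 59.0]
eef_rot: [-0.04, 0.999, 0.0, -0.0]
wrist_force: [0.1, -0.4, -1.0]
grip_width: 37.2
gripper_force: 30.0
time_s: 21.7
tcp_pos: [457.6, -153.2, 138.3]
eef_rot: [-0.04, 0.999, 0.0, -0.001]
wrist_force: [0.7, -0.4, -1.1]
grip_width: 55.1
gripper_force: 0.0
t 21.75 tcp [ 457.5 -153.2  138.1] psi 1.651 z [-0.001  0.001 -1.   ] w 55.1 SHIFT [ 3.54 42.63  3.84] TURN 0.001
```

```bash
python3 -m creep '[[0.1,1.6,0,0],[0.3,4,0,0],[0.5,5.5,0,0],[0.5,6,0,0],[0.5,6,0,0],[0.5,6,0,0],[0.5,5.5,0.6,0],[0.4,4.5,1.2,0],[0.2,2.5,1.2,0],[0.04,1,0.8,0]]'
python3 -m creep '[[0,0,0,0],[0,0,0,0],[0,0,0,0],[0,0,0,0],[0,0,0,0],[0,0,0,0],[0,0,0,0],[0,0,0,0],[0,0,0,0],[0,0,0,0]]'
python3 - <<'E'
from h import *
f=snap("wrist","w9");go(388,269,22,1.65)
c=np.hstack([cv2.resize(f["image"][100:300,150:350],(400,400)),cv2.resize(pickle.load(open("w8.pkl","rb"))["image"][100:300,150:350],(400,400))]);cv2.imwrite("pics/w9c.png",c)
E
```

```text
time_s: 23.0
tcp_pos: [387.0, 269.7, 100.0]
eef_rot: [-0.041, 0.999, -0.0, -0.001]
wrist_force: [0.8, 0.2, 0.1]
grip_width: 54.7
gripper_force: 0.0
time_s: 24.25
tcp_pos: [388.6, 268.4, 101.0]
eef_rot: [-0.04, 0.999, 0.0, -0.0]
wrist_force: [0.8, -0.3, 0.8]
grip_width: 54.8
gripper_force: 0.0
t 24.3 tcp [388.6 268.4 101. ] psi 1.651 z [-0. -0. -1.] w 55.2 SHIFT [0.05 0.07 7.9 ] TURN 0.001
```

View pics/w9c.png

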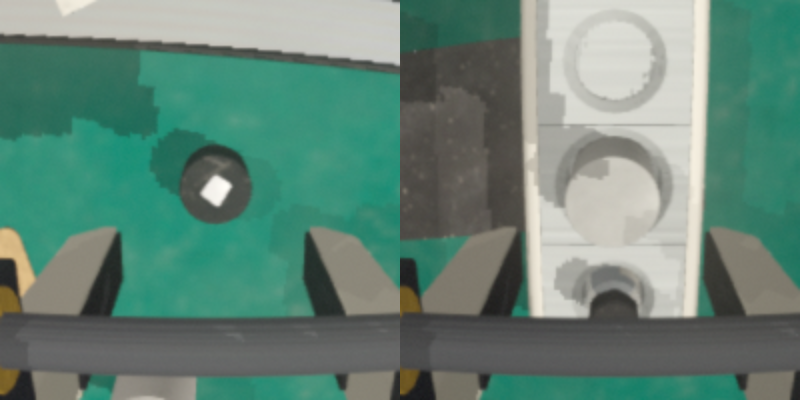

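The mount's top is at (215,189), between the fingers. The plug and vial stand in their bores, and the mount bore is at (615,61).

Run:
```python
from h import *
f=pickle.load(open("w9.pkl","rb"));a=pickle.load(open("w8.pkl","rb"))
q=lambda f,a,b,z:plane(f,150+(a+.5)/2-.5,100+(b+.5)/2-.5,z)[:2].round(1)
p=q(f,215,189,22);print(p,"bore",q(a,215,61,44),"plug",q(a,213,200,70)); go(*p,22,1.65)
```

```text
[385.6 268.6] bore [ 403.8 -157. ] plug [ 456.  -153.6]
t 24.3 tcp [388.6 268.4 101. ] psi 1.651 z [-0. -0. -1.] w 55.2 SHIFT [0.3  0.05 7.9 ] TURN 0.001
```

```bash
python3 -m creep '[[0.2,0.03,1.5,0],[0,0,1.8,0],[0,0,1.8,0],[0,0,1.4,0],[0,0,0.9,0],[0,0,0.5,0],[0,0,0,0],[0,0,0,0],[0,0,0,0],[0,0,0,0]]'
python3 -m creep '[[0,0,0,0],[0,0,0,0],[0,0,0,0],[0,0,0,0],[0,0,0,0],[0,0,-0.3,0],[0,0,-1.5,0],[0,0,-2.5,0],[0,0,-2.5,0],[0,0,-2.2,0]]' 2.2
```

```text
time_s: 25.55
tcp_pos: [386.8, 268.7, 22.4]
eef_rot: [-0.04, 0.999, 0.0, 0.0]
wrist_force: [0.9, 0.1, -1.2]
grip_width: 54.9
gripper_force: 0.0
time_s: 26.8
tcp_pos: [387.0, 268.8, 114.3]
eef_rot: [-0.04, 0.999, 0.0, 0.001]
wrist_force: [-0.2, 0.0, -0.8]
grip_width: 29.2
gripper_force: 30.0
```

```bash
python3 -m creep '[[0,-1.6,0,0],[0.1,-4,0,0],[0.2,-5.5,0,0],[0.25,-6,0,0],[0.25,-6,0,0],[0.25,-6,0,0],[0.25,-5.5,0,0],[0.2,-4.5,0,0],[0.1,-2.5,0,0],[0,-0.98,0,0]]'
python3 -m creep '[[0,0,0.4,0],[0,0,0.8,0],[0,0,0.8,0],[0,0,0.5,0],[0,0,0.2,0],[0,0,0,0],[0,0,0,0],[0,0,0,0],[0,0,0,0],[0,0,0,0]]'
python3 - <<'E'
from h import *
f=snap("wrist","w10");go(404.5,-157,85,1.65)
cv2.imwrite("pics/w10c.png",cv2.resize(f["image"][110:300,150:370],None,fx=3,fy=3,interpolation=cv2.INTER_CUBIC))
E
```

```text
time_s: 28.05
tcp_pos: [403.5, -158.7, 111.3]
eef_rot: [-0.039, 0.999, 0.0, -0.001]
wrist_force: [0.0, 1.1, 0.3]
grip_width: 29.2
gripper_force: 30.0
time_s: 29.3
tcp_pos: [404.8, -157.2, 85.1]
eef_rot: [-0.04, 0.999, -0.0, 0.0]
wrist_force: [0.5, -0.3, -0.8]
grip_width: 29.2
gripper_force: 30.0
t 29.35 tcp [ 404.8 -157.2   85.1] psi 1.651 z [ 0. -0. -1.] w 29.3 SHIFT [0.03 0.02 0.01] TURN 0.001
```

View pics/w10c.png

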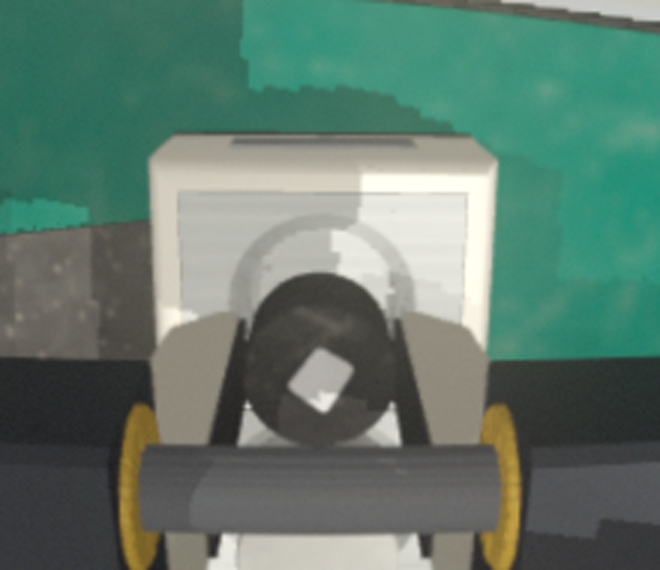

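The bore mouth's near edge is at row 214, columns 229–414. The mount's near bottom edge is at row 272, centred on column 320.

Run:
```python
from h import *
f=pickle.load(open("w10.pkl","rb"))
q=lambda a,b,z:plane(f,150+(a+.5)/3-.5,110+(b+.5)/3-.5,z)[:2].round(1)
print("bore",q(321,214,44)+[22,0],"L/R",q(229,295,44),q(414,295,44))
print("mount bottom",q(320,272,63)+[15,0],"square",q(321,380,85),"LR",q(244,358,85),q(397,358,85))
print("block near edge",q(180,192,44),q(467,192,44))
```

```text
bore [ 404.  -159.1] L/R [ 402.8 -178.8] [ 399.4 -136.2]
mount bottom [ 404.8 -158.7] square [ 404.3 -157.4] LR [ 401.1 -172.1] [ 398.8 -143.6]
block near edge [ 379.4 -191.2] [ 374.2 -126.8]
```

```bash
python3 -m creep '[[0.05,0,0.6,0],[0,0,0.6,0],[0,0,0.5,0],[0,0,0.4,0],[0,0,0.3,0],[0,0,0.2,0],[0,0,0.1,0],[0,0,0,0],[0,0,0,0],[0,0,0,0]]'
python3 -m creep '[[0,0,0,0],[0,0,0,0],[0,0,0,0],[0,0,-0.5,0],[0,0,-1.5,0],[0,0,-2.5,0],[0,0,-2.5,0],[0,0,-2,0],[0,0,-2,0],[0,0,-1,0]]' 5
python3 - <<'E'
from h import *
go(481,-322,190,1.61)
E
```

```text
time_s: 30.6
tcp_pos: [404.3, -157.3, 58.1]
eef_rot: [-0.04, 0.999, -0.0, 0.0]
wrist_force: [-0.8, -0.1, -0.6]
grip_width: 29.1
gripper_force: 30.0
time_s: 31.85
tcp_pos: [405.0, -157.6, 180.3]
eef_rot: [-0.04, 0.999, -0.001, 0.001]
wrist_force: [0.2, -0.3, 0.0]
grip_width: 50.2
gripper_force: 0.0
t 31.85 tcp [ 405.  -157.6  180.3] psi 1.651 z [ 0.003 -0.001 -1.   ] w 50.2 SHIFT [ -6.26 -17.    -0.92] TURN 0.041
```

```bash
python3 -m creep '[[-0.5,-1.2,0,0],[-1.2,-3,0,0],[-1.4,-4,0,0],[-1.4,-4,0,0],[-1.2,-3.3,0,0],[-0.6,-1.5,0,0.04],[0,0,0,0],[0,0,0,0],[0,0,0,0],[0,0,0,0]]' 5
python3 - <<'E'
from h import *
f=snap("wrist","w11");go(481,-322,170,1.61)
cv2.imwrite("pics/w11c.png",cv2.resize(f["image"][40:320,80:480],None,fx=2,fy=2,interpolation=cv2.INTER_CUBIC))
E
```

```text
time_s: 33.1
tcp_pos: [480.7, -321.1, 178.2]
eef_rot: [-0.021, 1.0, -0.0, 0.0]
wrist_force: [-0.1, 0.0, -0.1]
grip_width: 50.2
gripper_force: 0.0
t 33.15 tcp [ 480.7 -321.3  178.3] psi 1.612 z [ 0. -0. -1.] w 50.1 SHIFT [-0.03 -0.08  0.83] TURN 0.002
```

View pics/w11c.png

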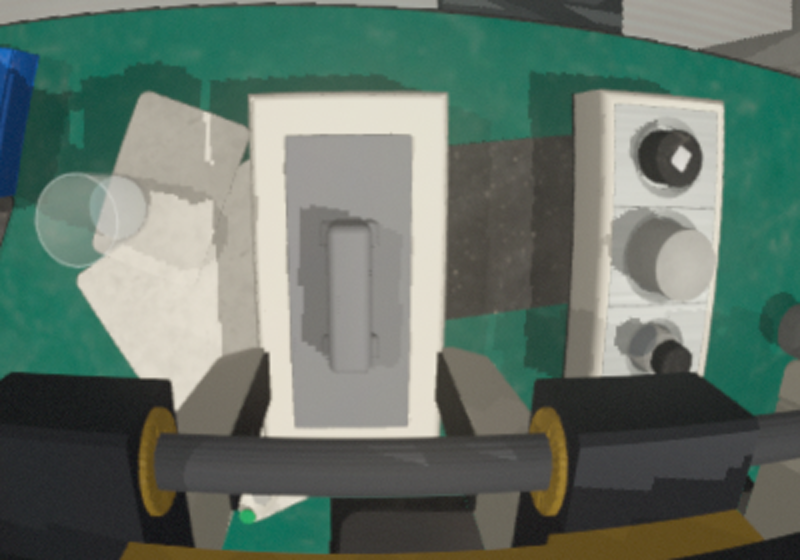

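All three samples are in place. The lid bar's top face spans crop (329–370, 225–371), and the lid's top corners are (250,95), (447,94), (438,436) and (262,436).

Run:
```python
from h import *
f=pickle.load(open("w11.pkl","rb"))
q=lambda a,b,z:plane(f,80+(a+.5)/2-.5,40+(b+.5)/2-.5,z)[:2].round(1)
P=[q(250,95,49),q(447,94,49),q(438,436,49),q(262,436,49)];print("lid",P,np.mean(P,0), np.arctan2(*(P[2]-P[1])[::-1]),np.arctan2(*(P[3]-P[0])[::-1]))
B=[q(329,225,75),q(370,225,75),q(368,371,75),q(330,371,75)];print("bar",B,np.mean(B,0))
C=[q(615,103,44),q(723,101,44),q(576,91,44)];print("car",C, q(608,304,44),q(711,306,44),q(614,206,44),q(716,208,44))
go(481,-322,63,1.61)
```

```text
lid [array([ 389. , -374.1]), array([ 384.9, -281. ]), array([ 561.1, -272.5]), array([ 565.1, -367.1])] [ 475.025 -323.675] 0.04820326659705188 0.03972922573828449
bar [array([ 447. , -333.4]), array([ 446.3, -315.5]), array([ 514.2, -313.2]), array([ 514.9, -330.8])] [ 480.6   -323.225]
car [array([ 379.6, -191.9]), array([ 368.2, -123.2]), array([ 376.2, -214.2])] [ 485.4 -184.6] [ 484.2 -115.7] [ 432.9 -188.1] [ 428.1 -122.3]
t 33.15 tcp [ 480.7 -321.3  178.3] psi 1.612 z [ 0. -0. -1.] w 50.1 SHIFT [-0.02 -0.07 11.53] TURN 0.002
```

```bash
python3 -m creep '[[-0.03,-0.17,1.5,0],[0,0,2.2,0],[0,0,2.4,0],[0,0,2.2,0],[0,0,1.5,0],[0,0,1,0],[0,0,0.5,0],[0,0,0.2,0],[0,0,0,0],[0,0,0,0]]' 5
python3 -m creep '[[0,0,0,0],[0,0,0,0],[0,0,0,0],[0,0,0,0],[0,0,0,0],[0,0,0,0],[0,0,-0.3,0],[0,0,-0.7,0],[0,0,-1,0],[0,0,-1,0]]' 1
```

```text
time_s: 34.4
tcp_pos: [481.4, -323.6, 63.7]
eef_rot: [-0.02, 1.0, -0.0, 0.0]
wrist_force: [-0.2, -0.7, 0.4]
grip_width: 49.7
gripper_force: 0.0
time_s: 35.65
tcp_pos: [481.2, -323.5, 94.0]
eef_rot: [-0.02, 1.0, -0.0, 0.0]
wrist_force: [-0.5, -0.4, -2.8]
grip_width: 19.9
gripper_force: 30.0
```

```bash
python3 -m creep '[[0,0,-1.5,0],[0,0,-2,0],[0,0,-2,0],[0,0,-1.5,0],[0.1,1.1,0,0],[0.26,3,0,0],[0.36,4,0,0],[0.36,4,0,0],[0.3,3.3,0,0],[0.18,1.69,0,0]]'
python3 -m creep '[[0,0,0,-0.018],[0,0,0,-0.018],[0,0,0,0],[0,0,0,0],[0,0,0,0],[0,0,0,0],[0,0,0,0],[0,0,0,0],[0,0,0,0],[0,0,0,0]]'
python3 - <<'E'
from h import *
f=snap("wrist","w12");go(458.7,-153.4,164,1.648)
snap("scene","s12");snap("top","t12")
# lid edges in wrist view: warm white lid pixels, long contours
im=f["image"];
print([ (int(c),int(im[r,c].min()),int(im[r,c].max()-im[r,c].min())) for r in (150,) for c in range(100,420,16)])
E
```

```text
time_s: 36.9
tcp_pos: [457.7, -151.1, 162.1]
eef_rot: [-0.021, 1.0, 0.0, -0.001]
wrist_force: [-0.1, -0.8, -3.0]
grip_width: 19.9
gripper_force: 30.0
time_s: 38.15
tcp_pos: [458.6, -153.2, 163.1]
eef_rot: [-0.038, 0.999, -0.0, 0.0]
wrist_force: [0.2, 0.8, -3.5]
grip_width: 19.9
gripper_force: 30.0
t 38.2 tcp [ 458.6 -153.2  163.1] psi 1.647 z [ 0. -0. -1.] w 20.0 SHIFT [-0.01 -0.02 -0.09] TURN -0.001
[(100, 47, 66), (116, 39, 71), (132, 60, 6), (148, 59, 8), (164, 63, 6), (180, 158, 20), (196, 159, 20), (212, 110, 4), (228, 110, 5), (244, 110, 4), (260, 111, 2), (276, 110, 3), (292, 110, 6), (308, 133, 14), (324, 206, 19), (340, 59, 50), (356, 52, 54), (372, 41, 64), (388, 51, 64), (404, 58, 59)]
```

```bash
python3 -m creep '[[0,0,1,0],[0,0,1.3,0],[0,0,1.3,0],[0,0,0.9,0],[0,0,0.4,0],[0,0,0.3,0],[0,0,0.3,0],[0,0,0,0],[0,0,0,0],[0,0,0,0]]'
```

```text
time_s: 39.55
tcp_pos: [458.7, -153.3, 108.3]
eef_rot: [-0.038, 0.999, -0.0, 0.0]
wrist_force: [0.5, 0.5, -2.5]
grip_width: 19.5
gripper_force: 30.0
```

```bash
python3 -m creep '[[0,0,0.3,0],[0,0,0.2,0],[0,0,0.2,0],[0,0,0.2,0],[0,0,0.1,0],[0,0,0,0],[0,0,0,0],[0,0,0,0],[0,0,0,0],[0,0,0,0]]'
```

```text
time_s: 40.8
tcp_pos: [458.6, -153.2, 98.0]
eef_rot: [-0.038, 0.999, 0.0, 0.0]
wrist_force: [0.5, 0.3, -3.3]
grip_width: 19.9
gripper_force: 30.0
```

```bash
python3 -m creep '[[0,0,0.1,0],[0,0,0.1,0],[0,0,0.05,0],[0,0,0,0],[0,0,0,0],[0,0,0,0],[0,0,0,0],[0,0,0,0],[0,0,0,0],[0,0,0,0]]'
```

```text
time_s: 42.05
tcp_pos: [458.6, -153.2, 95.5]
eef_rot: [-0.038, 0.999, -0.0, 0.0]
wrist_force: [-0.3, 0.2, -2.5]
grip_width: 19.9
gripper_force: 30.0
```

```bash
python3 -m creep '[[0,0,0.05,0],[0,0,0.05,0],[0,0,0,0],[0,0,0,0],[0,0,0,0],[0,0,0,0],[0,0,0,0],[0,0,0,0],[0,0,0,0],[0,0,0,0]]'
```

```text
time_s: 43.3
tcp_pos: [458.6, -153.2, 94.6]
eef_rot: [-0.038, 0.999, -0.0, 0.0]
wrist_force: [0.3, -0.7, -2.8]
grip_width: 19.6
gripper_force: 30.0
```

```bash
python3 -m creep '[[0,0,0.05,0],[0,0,0.05,0],[0,0,0.05,0],[0,0,0,0],[0,0,0,0],[0,0,0,0],[0,0,0,0],[0,0,0,0],[0,0,0,0],[0,0,0,0]]'
```

```text
time_s: 44.55
tcp_pos: [458.6, -153.2, 93.0]
eef_rot: [-0.038, 0.999, -0.0, -0.0]
wrist_force: [0.3, 0.1, -2.6]
grip_width: 19.9
gripper_force: 30.0
```

```bash
python3 -m creep '[[0,0,0.05,0],[0,0,0.05,0],[0,0,0.05,0],[0,0,0.05,0],[0,0,0,0],[0,0,0,0],[0,0,0,0],[0,0,0,0],[0,0,0,0],[0,0,0,0]]'
python3 - <<'E'
from h import *
s=arm.get_state();print(s["wrist_force"],s["moment"],s["tcp_pos"])
E
```

```text
time_s: 45.8
tcp_pos: [458.7, -153.2, 92.8]
eef_rot: [-0.038, 0.999, -0.0, 0.0]
wrist_force: [-8.8, 3.4, 15.5]
grip_width: 19.7
gripper_force: 30.0
[-8.75925601  3.38570372 15.53811285] [ 0.74564853  1.55645108 -0.0254847 ] [ 458.67348915 -153.23516503   92.78029781]
```

```bash
python3 -m creep '[[0,0,-0.1,0],[0,0,-0.05,0],[0,0,0,0],[0,0,0,0],[0,0,0,0],[0,0,0,0],[0,0,0,0],[0,0,0,0],[0,0,0,0],[0,0,0,0]]'
python3 -m creep '[[0,0,0,0],[0,0,0,0],[0,0,0,0],[0,0,-0.5,0],[0,0,-1,0],[0,0,-2,0],[0,0,-2,0],[0,0,-2,0],[0,0,-1,0],[0,0,0,0]]' 5
python3 - <<'E'
from h import *
s=arm.get_state();print(s["wrist_force"],s["tcp_pos"])
f=snap("wrist","w13")
im=f["image"]
# profile along columns near the hand axis and rows, for edges of lid
g=cv2.cvtColor(im,6).astype(int)
for r in (110,140):print(r,[(c,g[r,c]) for c in range(150,370,5)])
for c in (200,310):print(c,[(r,g[r,c]) for r in range(50,200,5)])
E
```

```text
time_s: 47.05
tcp_pos: [458.8, -153.3, 92.8]
eef_rot: [-0.038, 0.999, -0.0, 0.0]
wrist_force: [-2.4, 1.3, 4.7]
grip_width: 19.3
gripper_force: 30.0
time_s: 48.3
tcp_pos: [459.2, -153.5, 178.6]
eef_rot: [-0.038, 0.999, -0.0, 0.001]
wrist_force: [-0.8, -0.5, -0.6]
grip_width: 49.7
gripper_force: 0.0
[-0.84667892 -0.46882241 -0.56297824] [ 459.17159866 -153.45486712  178.5549996 ]
110 [(150, np.int64(67)), (155, np.int64(66)), (160, np.int64(69)), (165, np.int64(71)), (170, np.int64(70)), (175, np.int64(69)), (180, np.int64(70)), (185, np.int64(70)), (190, np.int64(75)), (195, np.int64(78)), (200, np.int64(90)), (205, np.int64(177)), (210, np.int64(178)), (215, np.int64(177)), (220, np.int64(159)), (225, np.int64(141)), (230, np.int64(155)), (235, np.int64(156)), (240, np.int64(155)), (245, np.int64(157)), (250, np.int64(156)), (255, np.int64(157)), (260, np.int64(158)), (265, np.int64(157)), (270, np.int64(158)), (275, np.int64(157)), (280, np.int64(158)), (285, np.int64(158)), (290, np.int64(158)), (295, np.int64(224)), (300, np.int64(225)), (305, np.int64(225)), (310, np.int64(192)),
[... 1759 characters left out ...]
t64(64)), (190, np.int64(63)), (195, np.int64(64))]
310 [(50, np.int64(67)), (55, np.int64(66)), (60, np.int64(202)), (65, np.int64(102)), (70, np.int64(95)), (75, np.int64(93)), (80, np.int64(97)), (85, np.int64(202)), (90, np.int64(193)), (95, np.int64(199)), (100, np.int64(196)), (105, np.int64(191)), (110, np.int64(192)), (115, np.int64(192)), (120, np.int64(194)), (125, np.int64(188)), (130, np.int64(186)), (135, np.int64(184)), (140, np.int64(180)), (145, np.int64(173)), (150, np.int64(168)), (155, np.int64(167)), (160, np.int64(163)), (165, np.int64(152)), (170, np.int64(135)), (175, np.int64(121)), (180, np.int64(112)), (185, np.int64(110)), (190, np.int64(102)), (195, np.int64(98))]
```

```bash
cat > q.py <<'E'
from h import *
def lines(f,zt,cx,cy,yaw):
    "edge crossings of lid outline/plate along scan lines cast on plane zt about (cx,cy): report local coords"
    K=np.array(f["intrinsics"]);R=np.array(f["R"]);t=np.array(f["t"]);g=cv2.cvtColor(f["image"],6).astype(np.float32)
    c,s=np.cos(yaw),np.sin(yaw)
    def px(a,b):
        X=np.stack([cx+c*a-s*b,cy+s*a+c*b,np.full_like(a,zt)],1);C=X@R.T+t
        if f.get("fish"):
            rr=np.hypot(C[:,0],C[:,1])+1e-9;k=np.arctan2(rr,C[:,2])/rr
        else:k=1/C[:,2]
        return (C[:,0]*k*K[0,0]+K[0,2]).astype(np.float32),(C[:,1]*k*K[1,1]+K[1,2]).astype(np.float32)
    def scan(a,b,v,n):
        u,w=px(a,b);p=cv2.remap(g,u.reshape(1,-1),w.reshape(1,-1),cv2.INTER_CUBIC)[0];p=cv2.GaussianBlur(p.reshape(1,-1),(9,1),2)[0]
        d=np.diff(p);o=[]
        for i in np.argsort(-abs(d)):
            if all(abs(v[i]-x[0])>4 for x in o):o.append((round(float(v[i]),1),round(float(d[i]),1)))
            if len(o)==n:break
        return sorted(o)
    v=np.arange(-60,60,.5)
    for a in(-80,-60,-45,45):print(" x=%d y-edges"%a,scan(np.full_like(v,a),v,v,4))
    v=np.arange(-115,-50,.5)
    for b in(-20,0,20):print(" y=%d near x-edges"%b,scan(v,np.full_like(v,b),v,2))
E
python3 - <<'E'
from q import *
lines(pickle.load(open("w11.pkl","rb")),49,480.6,-323.2,.042)
lines(pickle.load(open("w13.pkl","rb")),81,458,-153.3,.077)
E
```

```text
x=-80 y-edges [(-53.5, -7.4), (-47.5, 16.3), (-43.0, 0.6), (46.0, -18.8)]
 x=-60 y-edges [(-46.0, 10.4), (-32.0, -12.5), (29.5, 12.4), (46.0, -19.0)]
 x=-45 y-edges [(-45.0, 8.8), (-31.0, -13.0), (29.5, 11.9), (46.5, -19.0)]
 x=45 y-edges [(-42.0, 30.2), (-30.5, -14.1), (30.5, 11.8), (44.0, -29.1)]
 y=-20 near x-edges [(-94.0, 16.5), (-74.5, -12.4)]
 y=0 near x-edges [(-94.0, 16.2), (-74.5, -13.9)]
 y=20 near x-edges [(-94.0, 16.1), (-75.0, -13.0)]
 x=-80 y-edges [(-47.5, 15.3), (-30.0, 8.4), (45.5, -19.3), (54.0, 1.0)]
 x=-60 y-edges [(-47.5, 16.6), (-31.0, -10.4), (29.0, 11.2), (45.5, -19.3)]
 x=-45 y-edges [(-47.5, 16.7), (-31.0, -10.9), (29.0, 12.6), (45.5, -18.5)]
 x=45 y-edges [(-39.5, 30.0), (-30.5, -13.5), (29.0, 12.1), (37.0, -27.8)]
 y=-20 near x-edges [(-93.0, 16.0), (-74.5, -13.3)]
 y=0 near x-edges [(-113.5, -15.4), (-93.5, 16.0)]
 y=20 near x-edges [(-112.0, -16.1), (-93.0, 13.9)]
```

```bash
python3 -m creep '[[0,0,-1,0],[0,0,-1,0],[0,0,0,0],[0,0,0,0],[0,0,0,0],[0,0,0,0],[0,0,0,0],[0,0,0,0],[0,0,0,0],[0,0,0,0]]'
python3 -c "
from bench import arm
print(arm.sign_off())"
```

```text
time_s: 49.6
tcp_pos: [458.6, -153.2, 197.6]
eef_rot: [-0.038, 0.999, 0.0, 0.0]
wrist_force: [-0.2, -0.7, 0.4]
grip_width: 49.8
gripper_force: 0.0
the job is handed in; nothing more can be done
None
```

I put the plug, mount and vial in their inserts and the lid on the carrier, left the billet and core end alone, and handed the job in at about 50 s; sign-off gave no verdict, and my final wrist-camera measurement showed the lid centred to about 1 mm with no visible tilt.

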